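# Click the range hood's dial to low and switch the hood on

## Task

Put the range hood on at its low speed: press a fingertip down on the face of the knurled dial and turn it clockwise by friction, one click and no further, from the white dot to the green dot, and leave it clicked there. Then push the red-tipped toggle switch right over to its green-dot side. Do not lift or pull anything up, do not move the toggle before the dial is set, leave the other kitchen things where they are, and finish with the hand clear.

Things in the scene. Friction and masses are not known exactly. Their poses are not given: they have to be found in the camera images.
- console: oak base board of the hood's controls, 135 x 275 x 10 mm, fixed to the counter; origin at the centre of its underside. The dial's box and the switch's box stand on it side by side along its y axis, about 70 mm either side of its centre; which is left and which right varies.
- dial_unit: white plastic box of the speed dial, 112 x 112 x 45 mm, fixed; origin at the centre of its underside (10 mm above the counter), z up. On its top, centred, an aluminium collar (80 mm inside, 104 mm outside diameter, 8 mm high) surrounds the dial and carries three 9 mm dots at 46 mm from the dial axis: green (low) towards the box's own +x, white (off) 0.7 rad anticlockwise of it, red (high) 0.7 rad clockwise of it, seen from above.
- low_dot (a point): centre of the green (low) dot on the collar, 53 mm above the underside of the dial's box
- dial_face (a point): centre of the dial's flat top face, on the vertical turning axis. The dial is a black knurled disc 76 mm in diameter and 10 mm thick; its face stands 62 mm above its box's underside (72 mm above the counter, 9 mm above the collar). The whole dial is sprung: it gives straight down by up to 6 mm, 1.2 N per mm (7 N fully down). The face is flat all over apart from fine knurling, with a 26 mm aluminium cap in its centre.
- dial_mark (a point): outer end of the white pointer line on the dial's face, 36 mm from the axis; it points at the white dot at the start and at the green dot when set to low
- dial (a joint): turn of the dial, rad, growing clockwise seen from above: 0 = off (white dot), 0.7 = low (green dot), 1.4 = high (red dot). It clicks into each of these: from off it takes about 0.03 N m to turn (plus a little friction), gets over the hump at about 0.35 rad and then pulls itself on to 0.7 if let go; the next hump is at about 1.05 rad. Let go before 0.35 it springs back to 0.
- dial_press (a joint): how far the dial is pressed down, m: 0 free, 0.006 fully down; negative when pulled up off its seat
- switch_unit: white plastic box of the hood's toggle switch, 90 x 90 x 45 mm, fixed; origin at the centre of its underside (10 mm above the counter), z up. On its top a black dot on its own -x side and a green dot on its own +x side, each 38 mm from the centre.
- toggle_pivot (a point): hinge point of the toggle, centre of the switch box's top, 47 mm above its underside (57 mm above the counter); the hinge runs along the box's y axis. A steel collar 20 mm in diameter stands 3 mm above this point.
- toggle_tip (a point): centre of the red ball (15 mm diameter) at the end of the toggle, a 9 mm thick steel bat, 45 mm from the pivot
- toggle (a joint): swing of the toggle, rad: 0 = off, leaning 0.45 rad towards the box's -x (black dot); 0.9 = on, leaning 0.45 rad towards +x (green dot). It snaps over centre at 0.45 and stays on either side; pushing it over takes about 2 N at the ball.
- tray: red plastic tray, 160 x 250 x 22 mm, empty; loose, stands on the counter; bystander, origin at the centre of its underside
- garlic_keeper: white ceramic garlic keeper with blue lid, 108 mm wide, 124 mm high; loose, stands on the counter; bystander, origin at the centre of its underside
- jug: glass measuring jug with one handle and red marks, 104 mm wide without the handle, 115 mm high; loose, stands on the counter; bystander, origin at the centre of its underside
- salt_jar: white ceramic salt jar with steel cap, 56 mm wide, 95 mm high; loose, stands on the counter; bystander, origin at the centre of its underside
- spoon: stainless soup spoon, 180 mm long, lying flat; loose, stands on the counter; bystander, origin at the centre of its underside
- chopstick_a: bamboo chopstick, 225 x 7 x 7 mm, lying flat; loose, stands on the counter; bystander, origin at the centre of its underside
- chopstick_b: the second bamboo chopstick, same size, lying beside the first; loose, stands on the counter; bystander, origin at the centre of its underside

How it is judged:
On the way, in this order (a step that is already met when the one before it is completed fails the run):
1. the dial has been turned one click, to low (0.7 rad, within 0.12), and stands there (value of joint dial between 0.58 and 0.82 rad and value of joint toggle below 0.3 rad), for 0.2 s.
2. the toggle has been pushed over to the green side (value of joint dial between 0.58 and 0.82 rad and value of joint toggle above 0.78 rad), for 0.2 s.
At the end, for the whole second after the job is handed in: The dial rests in its low click (0.7 rad, within 0.12 rad), not pressed or raised (within 1.5 mm); the toggle lies on its green side (beyond 0.78 rad); every other loose thing is within 25 mm of where it started (all of step 2 and value of joint dial_press between -0.0015 and 0.0015 m and velocity of joint dial between -0.1 and 0.1 rad/s and distance of each of tray, garlic_keeper, jug, salt_jar, spoon, chopstick_a, chopstick_b from where it was at the start of the episode below 0.025 m); the robot touches nothing.
It fails at once if the dial is turned past low, over the next hump (beyond 1.1 rad) (value of joint dial above 1.1 rad).
It fails at once if the dial is pulled up by more than 2 mm (value of joint dial_press below -0.002 m).
It fails at once if the dial is turned out of its off click without being pressed down by at least 0.8 mm (pinched or flicked by the rim) (value of joint dial between 0.15 and 0.27 rad and velocity of joint dial above 0.1 rad/s and value of joint dial_press below 0.0008 m).
It fails at once if the toggle is pushed over before the dial is set to low (value of joint toggle above 0.45 rad and value of joint dial below 0.5 rad).
It fails at once if another loose thing is moved or lifted by more than 25 mm (distance of any of tray, garlic_keeper, jug, salt_jar, spoon, chopstick_a, chopstick_b from where it was at the start of the episode above 0.025 m).
It also fails if it takes over 51 s, if anything falls off the work surface, if the arm or the gripper's body presses on something with over 40 N, if the wrist force passes 120 N, or if a joint passes its speed limit or range.

## Robot

A 6-joint arm with a two-finger parallel gripper is mounted at the origin on the work surface. World frame = base frame: x ahead of the robot, y to its left, z up, the work surface at z = 0. Lengths are in m, angles in rad, forces in N, time in s.
With the tool pointing down it reaches from about 0.25 to 0.775 m from the base axis. Payload 4 kg.
Tool frame: the origin (TCP) lies on the centre line of the jaws, within the pads' length; the fingertips stand 8 mm ahead of it and the grasp point (between the pads) lies 11 mm behind it; z points along the fingers, y is the direction in which the jaws open and shut (so a half turn about z gives the same grasp; the last joint's range is limited). The gripper opens to 94 mm and grips with 3 to 60 N. Pads are 16 mm wide; open, the fingers measure 119 mm over their backs; the gripper's body (75 mm by 177 mm) begins 78 mm behind the grasp point.
Start: joints at [-1.42, 0.087, 1.371, -0, 1.684, -0.103], TCP at [0.138, -0.532, 0.214] pointing down, gripper open.
Joint ranges: [-3.1, 3.1], [-0.76, 2.03], [0.27, 2.55], [-1.08, 4.22], [0.17, 2.65], [-2.57, 2.57]. Speed limits (rad/s): [2.79, 2.79, 3.14, 3.14, 3.14, 3.14].

## Interface

Orientations are given as [roll, pitch, yaw] about the fixed x, y, z axes, in that order (R = Rz(yaw) Ry(pitch) Rx(roll)).
In Python, from bench import robot, cams, close_job gives the robot as it stands.
- The arm moves only by the tool arm_command, never from a script. Its argument "plan" is one flat list of numbers, 7 for each row, row after row: the shift along the tool's x, y, z in cm, then the turn, a rotation vector about the tool's x, y, z in degrees, then the closure, from 0 (fully open) to 1 (shut). A call has 1 to 8 rows; each row shifts and turns the commanded pose from where the row before left it, along the tool's axes as they then stand; what a row does not reach is not made up. A row lasts 1/8 s, in which the tool goes at most 62.5 mm and 10.7 degrees, less where a joint would pass 70% of its speed; a pose out of reach is approached as far as the arm can. A call with a gripper value outside its range is refused whole. The fingers move at their own pace and stop on an object; the grip force is fixed at half the most. Time passes only in rows, so rows that do not move let the fingers close. It gives the time, the measured TCP pose, the force and the opening at its end, in the units of the state.
- robot.get_obs(): the state, without advancing time (a new reading comes with each control period).
- cams.snapshot(name): name is "scene" or "top" or "wrist"; returns a dict with "pixels" (420x560x3 uint8, red, green, blue), "fov_y" (degrees; the focal length in pixels is half the picture's height over the tangent of half this angle, whatever the lens; pixels are square), "cx", "cy" (the principal point, pixels), "camera_from_world" (4x4, takes a point from world to camera coordinates); the wrist camera has in their place "tool_from_camera" (4x4, takes a point from camera to tool coordinates, whose origin is the TCP and whose axes are the flange's). Camera axes: x right, y up, looking along -z (the intrinsics and any distortion apply to the point x, -y, -z); pixel columns grow to the right and rows downward; lengths in m; the calibration is good to about 2 mm. A picture is of the moment at which its call begins: read the wrist's pose just before it. There is no depth.
- close_job(): hands the job in, once; it reports no verdict.
The state is a dict: "time": time; "joint_positions": joint angles; "qvel": joint speeds; "joint_torque": joint torques, N m; "tool_pos": TCP position; "ee_rot": TCP orientation; "wrist_force": force on the tool from outside, world axes, zero at the start; "wrist_torque": the same for the moment, N m; "width": finger opening in m.
Only numpy, scipy, OpenCV 4.12 (cv2) and the standard library are available. Lean on these libraries where they do the work, as an engineer would, in place of code of your own. Each camera call takes 0.05 s, during which the arm holds its last target.

## Working session

There is one attempt and no reset: what is moved stays moved. The work goes in short steps, Python scripts to look and compute and a tool call to move; the robot and the scene stay as the last step left them, time stands still between calls to the robot, and variables do not carry over. Pictures are saved under pics/ and viewed, and the job is handed in when it is done.

Besides the shell and the picture viewer there is one more tool, called after "Emit:" by a JSON object that holds its "fn" and its "kwargs". arm_command: Moves the arm, as the interface text tells. Its arguments: {"type":"object","properties":{"plan":{"type":"array","items":{"type":"number"}}},"required":["plan"]}

```bash
mkdir -p pics; ls; cat > h.py <<'E'
import numpy as np, cv2
from bench import robot, cams, close_job
def snap(name,fn):
    s=cams.snapshot(name); cv2.imwrite('pics/'+fn,s['pixels'][:,:,::-1]); return s
E
python3 - <<'E'
from h import *
for n in ['scene','top']:
    s=snap(n,n+'0.png'); print({k:v for k,v in s.items() if k!='pixels'})
print(robot.get_obs())
E
```

```text
pics
{'fov_y': 53.70035372052823, 'cx': 282.0926411395436, 'cy': 208.44090079679054, 'camera_from_world': array([[-0.48701068,  0.87323546,  0.01674611,  0.25469194],
       [-0.70470396, -0.40420155,  0.58310671,  0.35404334],
       [ 0.51595826,  0.27217815,  0.81222295, -1.37229338],
       [ 0.        ,  0.        ,  0.        ,  1.        ]])}
{'fov_y': 47.40197367326096, 'cx': 281.2572143825047, 'cy': 209.57700088199306, 'camera_from_world': array([[ 0.02939282, -0.99951134,  0.01063703,  0.02992109],
       [ 0.99546918,  0.03023335,  0.09015014, -0.5683355 ],
       [-0.09042768,  0.00793907,  0.99587138, -0.94253503],
       [ 0.        ,  0.        ,  0.        ,  1.        ]])}
{'time': 0.1, 'joint_positions': array([-1.42011527e+00,  8.78522110e-02,  1.37208623e+00, -1.80343621e-05,
        1.68358826e+00, -1.03111984e-01]), 'qvel': array([ 0.00158588, -0.00111634, -0.00340312,  0.00148705,  0.00118123,
        0.00086966]), 'joint_torque': array([ 1.73048964e-03, -3.41254485e+01, -3.03300691e+01,  7.18405587e-02,
        3.04782204e-02, -1.06996611e-04]), 'tool_pos': array([ 0.13800427, -0.53191586,  0.21244556]), 'ee_rot': array([-3.13966703e+00, -1.81241995e-04,  2.53790855e-01]), 'wrist_force': array([ 0.75037877, -0.14101629, -0.63800611]), 'wrist_torque': array([0.00926244, 0.04057733, 0.02593271]), 'width': 0.09405116854074225}
```

View pics/scene0.png

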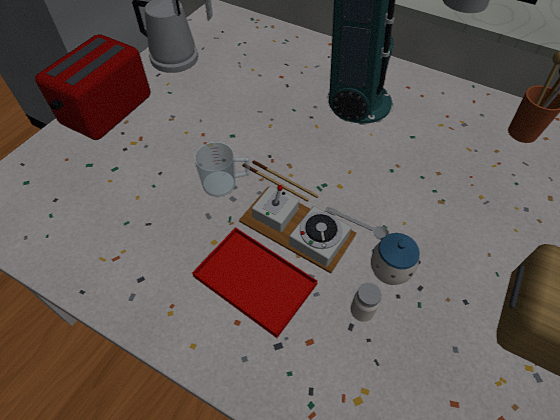

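View pics/top0.png

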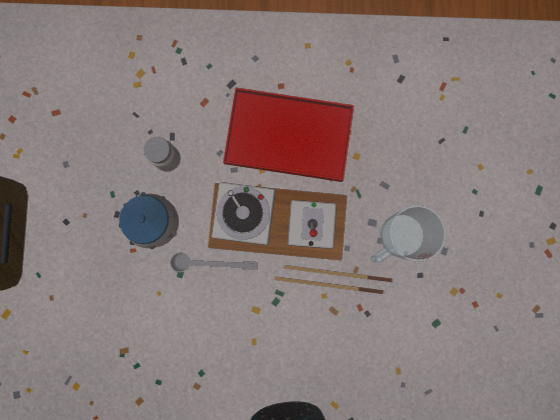

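```bash
cat >> h.py <<'E'
def ray(s,u,v,T=None):
    H,W=s['pixels'].shape[:2]; f=H/2/np.tan(np.radians(s['fov_y']/2))
    d=np.array([(u-s['cx'])/f,-(v-s['cy'])/f,-1.])
    M=np.linalg.inv(s['camera_from_world']) if T is None else T
    return M[:3,3],M[:3,:3]@d
def onz(s,u,v,z,T=None):
    o,d=ray(s,u,v,T); return o+d*(z-o[2])/d[2]
E
python3 - <<'E'
from h import *
s=snap('top','top1.png'); im=s['pixels'][170:270,195:365][:,:,::-1]
cv2.imwrite('pics/crop1.png',cv2.resize(im,None,fx=4.7,fy=4.7,interpolation=cv2.INTER_CUBIC))
hsv=cv2.cvtColor(s['pixels'],cv2.COLOR_RGB2HSV)
for nm,lo,hi in [('green',(45,100,40),(75,255,255)),('red',(170,120,60),(180,255,255)),('red0',(0,150,60),(6,255,255))]:
    m=cv2.inRange(hsv,lo,hi); n,l,st,c=cv2.connectedComponentsWithStats(m)
    for i in range(1,n):
        if 200<c[i][0]<360 and 180<c[i][1]<265 and st[i][4]>4: print(nm,st[i],c[i],onz(s,*c[i],.063))
E
```

```text
green [244 188   4   3  10] [245.8 189. ] [0.60197603 0.11751913 0.063     ]
green [312 203   4   4  13] [313.38461538 204.38461538] [ 0.57583713 -0.01508289  0.063     ]
red0 [259 195   4   4  12] [260.41666667 196.75      ] [0.58763904 0.08852012 0.063     ]
red0 [310 230   6   7  33] [312.51515152 232.75757576] [ 0.52053945 -0.01468717  0.063     ]
```

View pics/crop1.png

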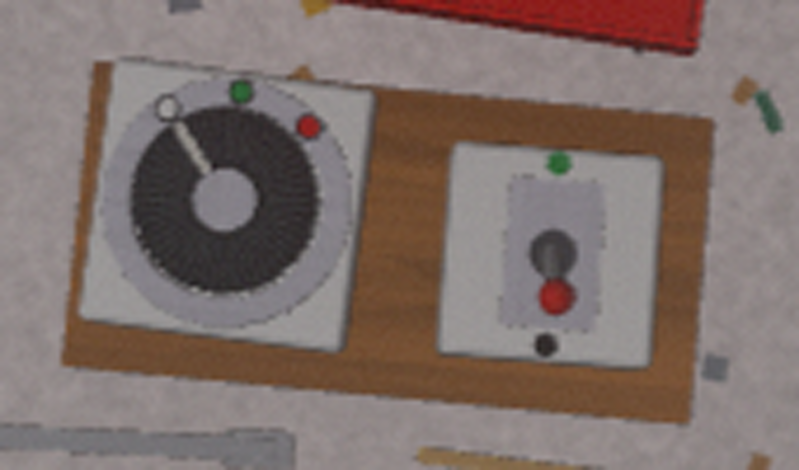

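```bash
python3 - <<'E'
from h import *
s=cams.snapshot('top')
c=onz(s,242.9-.4,212.55-.4,.072);g=onz(s,245.8,189,.063);w=onz(s,230.1,192.4,.063);r=onz(s,260.4,196.75,.063)
print(c,g,w,r)
for p in(g,w,r):d=p-c;print(np.hypot(d[0],d[1]),np.degrees(np.arctan2(d[1],d[0])))
G=onz(s,313.4,204.4,.0555);B=onz(s,310.6,242.8,.0555);print(G,B,(G+B)/2,G-B,np.linalg.norm(G-B),np.degrees(np.arctan2(*(G-B)[1::-1])))
print('ball',onz(s,312.9,232.8,.057+.0405))
s2=cams.snapshot('scene');im=s2['pixels'][165:280,225:370][:,:,::-1]
cv2.imwrite('pics/crop2.png',cv2.resize(im,None,fx=5,fy=5,interpolation=cv2.INTER_CUBIC))
def proj(s,p):
    q=s['camera_from_world']@np.r_[p,1];f=210/np.tan(np.radians(s['fov_y']/2));return s['cx']-f*q[0]/q[2],s['cy']+f*q[1]/q[2]
for p in (c,g,w,r,G,B,onz(s,312.9,232.8,.0975)):
    u=np.array(proj(s2,p));print(u,(u-[225,165])*5)
E
```

```text
[0.55573637 0.12162846 0.072     ] [0.60197603 0.11751913 0.063     ] [0.59435803 0.14784118 0.063     ] [0.58763805 0.08855257 0.063     ]
0.04642189914727305 -5.078539628659484
0.04667696919574479 34.16494695809374
0.045953573352104315 -46.03527889886451
[ 0.57658627 -0.01567764  0.0555    ] [ 0.50119001 -0.01197269  0.0555    ] [ 0.53888814 -0.01382517  0.0555    ] [ 0.07539627 -0.00370495  0.        ] 0.07548724136467523 -2.8132364964342456
ball [ 0.51895928 -0.01282841  0.0975    ]
[320.26207026 227.12321665] [476.31035131 310.61608327]
[309.73241359 242.75201644] [423.66206796 388.76008218]
[322.70934041 245.83708925] [488.54670207 404.18544624]
[301.6639534  233.11985456] [383.31976701 340.5992728 ]
[266.49731592 213.88904388] [207.48657961 244.4452194 ]
[282.51118438 193.71348331] [287.55592191 143.56741654]
[279.02176033 188.13211816] [270.10880167 115.6605908 ]
```

View pics/crop2.png

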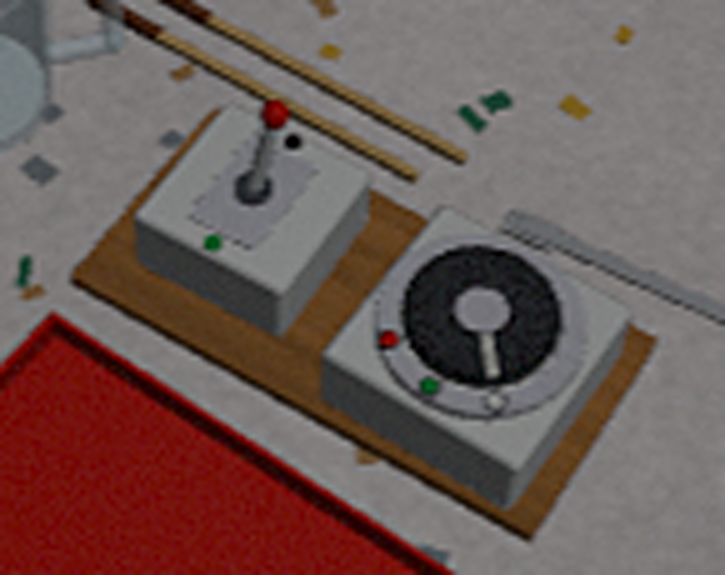

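```bash
cat >> h.py <<'E'
from scipy.spatial.transform import Rotation as Ro
def rel(p,rpy=None):
    o=robot.get_obs(); R=Ro.from_euler('xyz',o['ee_rot'])
    d=R.inv().apply(np.array(p)-o['tool_pos'])*100
    t=None if rpy is None else np.degrees((R.inv()*Ro.from_euler('xyz',rpy)).as_rotvec())
    print('t',o['time'],'pos',o['tool_pos'].round(4),'rpy',np.degrees(o['ee_rot']).round(2),'F',o['wrist_force'].round(2),'w',round(o['width'],4))
    print('shift cm',d.round(2),'turn',None if t is None else t.round(2)); return d
E
python3 - <<'E'
from h import *
d=rel([.5316,.112,.2],[np.pi,0,np.radians(20)])
E
```

```text
t 0.25 pos [ 0.1381 -0.5322  0.2129] rpy [-179.94   -0.     14.54] F [-0.13 -0.2   0.59] w 0.0942
shift cm [ 54.27 -52.47   1.35] turn [-0.06 -0.01 -5.46]
```

Emit:
{"fn": "arm_command", "kwargs": {"plan": [3.4,-3.3,0,0,0,0,1,3.4,-3.3,0,0,0,0,1,3.4,-3.3,0,0,0,0,1,3.4,-3.3,0,0,0,0,1,3.4,-3.3,0,0,0,0,1,3.4,-3.3,0,0,0,0,1,3.4,-3.3,0,0,0,0,1,3.4,-3.3,0,0,0,0,1]}}

```text
time: 1.25
tool_pos: [0.3356, -0.2072, 0.2135]
ee_rot: [3.141, -0.0, 0.253]
wrist_force: [0.5, -0.2, -0.3]
width: 0.0175
```

```bash
python3 - <<'E'
from h import *
d=rel([.5316,.112,.18],[np.pi,0,np.radians(20)])
E
```

```text
t 1.25 pos [ 0.3356 -0.2072  0.2135] rpy [ 1.7997e+02 -2.0000e-02  1.4520e+01] F [ 0.49 -0.15 -0.27] w 0.0175
shift cm [ 26.97 -25.98   3.35] turn [ 0.03 -0.02 -5.48]
```

Emit:
{"fn": "arm_command", "kwargs": {"plan": [3.4,-3.25,0,0,0,0,1,3.4,-3.25,0,0,0,0,1,3.4,-3.25,0,0,0,0,1,3.4,-3.25,0,0,0,0,1,3.4,-3.25,0.5,0,0,0,1,3.4,-3.25,1,0,0,0,1,3.4,-3.25,1,0,0,0,1,3.2,-3.2,0.9,0,0,-5.5,1]}}

```text
time: 2.25
tool_pos: [0.5319, 0.1119, 0.1789]
ee_rot: [3.141, 0.0, 0.353]
wrist_force: [-0.6, -1.0, 0.2]
width: 0.0005
```

```bash
python3 - <<'E'
from h import *
d=rel([.5316,.112,.1],[np.pi,0,np.radians(20)])
s=snap('wrist','w1.png'); print(s['tool_from_camera'],s['fov_y'],s['cx'],s['cy'])
E
```

```text
t 2.25 pos [0.5319 0.1119 0.1789] rpy [1.7998e+02 2.0000e-02 2.0210e+01] F [-0.64 -1.03  0.18] w 0.0005
shift cm [-0.02 -0.02  7.89] turn [0.02 0.02 0.21]
[[-3.26157385e-05  9.65783210e-01  2.59350711e-01  7.51266803e-02]
 [ 9.99999992e-01  6.26198574e-05 -1.07427771e-04  3.71566630e-04]
 [-1.19992442e-04  2.59350705e-01 -9.65783204e-01 -1.70957295e-01]
 [ 0.00000000e+00  0.00000000e+00  0.00000000e+00  1.00000000e+00]] 62.288098428659005 281.1104563463474 207.40252767968184
```

View pics/w1.png

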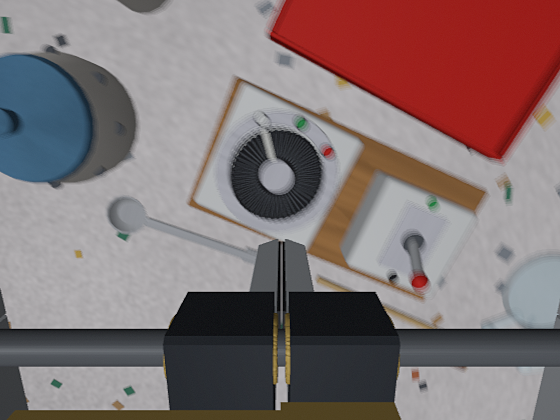

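```bash
python3 - <<'E'
from h import *
o=robot.get_obs(); s=snap('wrist','w2.png')
T=np.eye(4);T[:3,:3]=Ro.from_euler('xyz',o['ee_rot']).as_matrix();T[:3,3]=o['tool_pos'];T=T@s['tool_from_camera']
c=onz(s,276,176,.072,T);print(c)
for u in[(300.5,123),(328,152),(262.5,118)]:
    d=onz(s,*u,.063,T)-c;print(np.hypot(*d[:2]),np.degrees(np.arctan2(d[1],d[0])))
print('ball',onz(s,419,281,.0975,T),'G',onz(s,432,203,.056,T),'B',onz(s,393,276,.056,T))
E
```

```text
[0.55691018 0.12974478 0.072     ]
0.04549838795336569 -4.799711002986153
0.045940258525431966 -46.09518767622183
0.04622025957281779 33.97552943347098
ball [ 0.52245118 -0.00390009  0.0975    ] G [ 0.57957603 -0.00540497  0.056     ] B [ 0.50510436 -0.00354369  0.056     ]
```

View pics/w2.png

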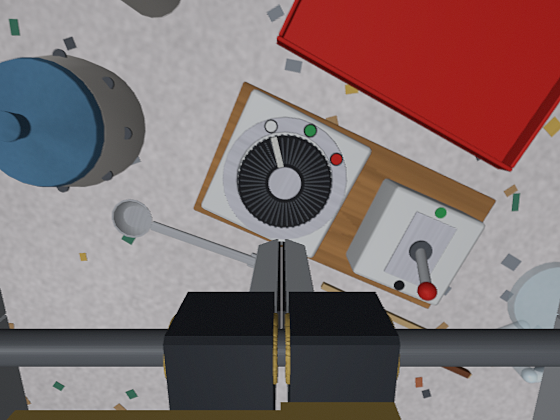

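```bash
python3 - <<'E'
from h import *
d=rel([.5316,.112,.1],[np.pi,0,np.radians(20)])
s=cams.snapshot('wrist')
im=s['pixels'][80:230,200:350][:,:,::-1]
cv2.imwrite('pics/w2c.png',cv2.resize(im,None,fx=4,fy=4,interpolation=cv2.INTER_CUBIC))
E
```

```text
t 2.35 pos [0.5316 0.1136 0.1772] rpy [-1.7988e+02  1.6000e-01  2.0340e+01] F [-0.29 -0.12 -0.57] w 0.0008
shift cm [-0.03  0.17  7.71] turn [-0.12  0.16  0.34]
```

View pics/w2c.png

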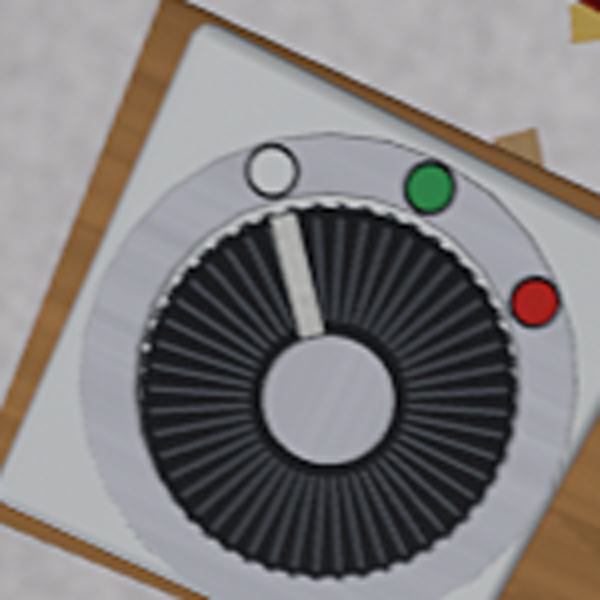

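```bash
python3 - <<'E'
from h import *
o=robot.get_obs(); s=snap('wrist','w3.png')
T=np.eye(4);T[:3,:3]=Ro.from_euler('xyz',o['ee_rot']).as_matrix();T[:3,3]=o['tool_pos'];T=T@s['tool_from_camera']
c=onz(s,200+330/4-.4,80+400/4-.4+2.7-0.,.072,T)
m=lambda x,y:(200+x/4-.4,80+y/4-.4)
c=onz(s,*m(329,400),.072,T);print(o['tool_pos'],c)
for u in[m(272,170),m(429,187),m(535,302)]:
    d=onz(s,*u,.063,T)-c;print(np.hypot(*d[:2]),np.degrees(np.arctan2(d[1],d[0])))
print('ball',onz(s,427.5,291,.0975,T),'G',onz(s,440.5,212.5,.056,T),'B',onz(s,399,285,.056,T))
E
```

```text
[0.53105577 0.11179022 0.17796544] [0.55364386 0.11908491 0.072     ]
0.04630958369136063 34.42783272327736
0.046148299454529265 -5.522234880278522
0.04609465771783642 -45.94481854371574
ball [ 0.51345014 -0.02004734  0.0975    ] G [ 0.57138266 -0.02253871  0.056     ] B [ 0.49521284 -0.0184514   0.056     ]
```

Emit:
{"fn": "arm_command", "kwargs": {"plan": [-0.15,0,2,0,0,0,1,0,0,3,0,0,0,1,0,0,3,0,0,0,1,0,0,1.2,0,0,0,1,0,0,0,0,0,0,1]}}

```text
time: 3.08
tool_pos: [0.5295, 0.109, 0.0874]
ee_rot: [3.142, 0.001, 0.348]
wrist_force: [-0.0, 0.2, 1.2]
width: 0.0003
```

```bash
python3 - <<'E'
from h import *
rel([.530,.111,.08],[np.pi,0,np.radians(20)])
s=snap('wrist','w4.png')
for i in range(4):o=robot.get_obs();print(o['wrist_force'],o['tool_pos']);cams.snapshot('top')
E
```

```text
t 3.075 pos [0.5295 0.109  0.0874] rpy [1.800e+02 5.000e-02 1.996e+01] F [-0.    0.21  1.2 ] w 0.0003
shift cm [ 0.12 -0.17  0.74] turn [ 0.    0.05 -0.04]
[0.72105704 0.18675329 1.70029431] [0.53026863 0.10932781 0.08843455]
[-0.17704665 -0.07673262  1.30644051] [0.53076785 0.10953278 0.08904783]
[ 0.13615379  0.63741196 -0.21949314] [0.5309653  0.10969194 0.08926685]
[ 0.35091392  0.58049172 -0.07150701] [0.53094956 0.1098124  0.08925251]
```

View pics/w4.png

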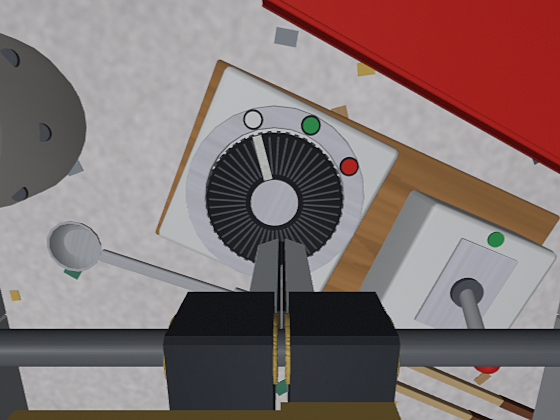

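Emit:
{"fn": "arm_command", "kwargs": {"plan": [0,0,0.5,0,0,0,1,0,0,0.4,0,0,0,1,0,0,0.1,0,0,0,1,0,0,0.1,0,0,0,1,0,0,0,0,0,0,1]}}

```text
time: 3.95
tool_pos: [0.5301, 0.1099, 0.0769]
ee_rot: [3.141, -0.001, 0.35]
wrist_force: [-1.3, -1.1, 3.9]
width: 0.0005
```

```bash
python3 - <<'E'
from h import *
for i in range(5):o=robot.get_obs();print(o['wrist_force'],o['tool_pos']);cams.snapshot('top')
E
```

```text
[-1.25118442 -1.07410063  3.90742291] [0.53006857 0.10991245 0.07691656]
[-0.14624021 -0.25658813  3.47085373] [0.53006758 0.10993031 0.07692405]
[-0.91437376  0.10417461  4.19105996] [0.53006463 0.10993735 0.07686414]
[-0.40583338 -0.1576809   4.62081762] [0.53005336 0.10992195 0.07682253]
[-0.41899601 -0.4397497   3.5810447 ] [0.53009315 0.10990954 0.07680534]
```

Emit:
{"fn": "arm_command", "kwargs": {"plan": [0,0,0.1,0,0,0,1,0,0,0.1,0,0,0,1,0,0,0,0,0,0,1,0.01,-0.23,0,0,0,5,1,0.01,-0.23,0,0,0,5,1,0.01,-0.23,0,0,0,5,1,0,0,0,0,0,0,1]}}

```text
time: 5.08
tool_pos: [0.5281, 0.1162, 0.0748]
ee_rot: [3.14, 0.001, 0.088]
wrist_force: [-2.0, -0.8, 6.2]
width: 0.0005
```

```bash
cat >> h.py <<'E'
def wv(fn):
    o=robot.get_obs();print(o['time'],o['wrist_force'].round(2),o['wrist_torque'].round(3),o['tool_pos'].round(4),np.degrees(o['ee_rot']).round(2)); return snap('wrist',fn)
E
python3 - <<'E'
from h import *
wv('w5.png')
E
```

```text
5.075 [-2.   -0.78  6.17] [-0.27   0.368 -0.031] [0.5281 0.1162 0.0748] [1.7993e+02 4.0000e-02 5.0200e+00]
```

View pics/w5.png

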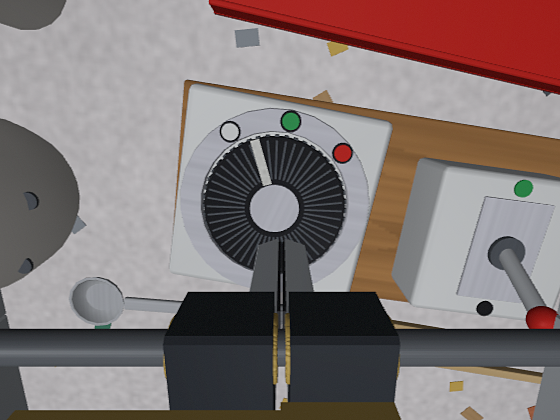

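Emit:
{"fn": "arm_command", "kwargs": {"plan": [0.01,-0.23,0,0,0,5,1,0.01,-0.23,0,0,0,5,1,0.01,-0.23,0,0,0,5,1,0.01,-0.23,0,0,0,5,1,0,0,0,0,0,0,1]}}

```text
time: 5.75
tool_pos: [0.5283, 0.1263, 0.0747]
ee_rot: [-3.141, 0.002, -0.261]
wrist_force: [-3.5, 0.9, 5.5]
width: 0.0005
```

```bash
python3 - <<'E'
from h import *
wv('w6.png')
E
```

```text
5.75 [-3.46  0.87  5.54] [0.189 0.607 0.01 ] [0.5283 0.1263 0.0747] [-1.7999e+02  1.1000e-01 -1.4970e+01]
```

View pics/w6.png

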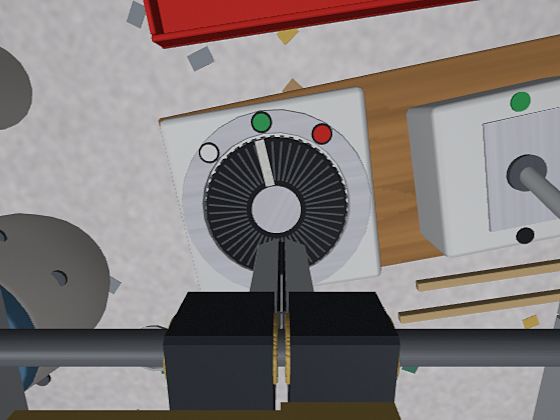

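Emit:
{"fn": "arm_command", "kwargs": {"plan": [0.01,-0.15,0,0,0,3,1,0,0,0,0,0,0,1,0,0,-0.4,0,0,0,1,0,0,-0.6,0,0,0,1,0,0,-2,0,0,0,1,0,0,-5,0,0,0,1,0,0,0,0,0,0,1]}}

```text
time: 6.68
tool_pos: [0.5325, 0.1274, 0.1589]
ee_rot: [-3.138, -0.008, -0.314]
wrist_force: [-0.1, 0.1, 0.2]
width: 0.0007
```

```bash
python3 - <<'E'
from h import *
cams.snapshot('top');cams.snapshot('top')
s=wv('w7.png')
E
```

```text
6.775 [-0.87 -0.78 -0.5 ] [ 0.006 -0.019 -0.019] [0.5298 0.127  0.1543] [ 1.7999e+02 -3.0000e-02 -1.7970e+01]
```

View pics/w7.png

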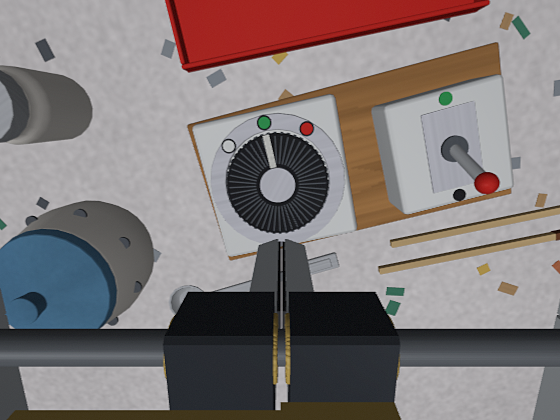

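```bash
python3 - <<'E'
from h import *
o=robot.get_obs(); s=snap('wrist','w8.png')
T=np.eye(4);T[:3,:3]=Ro.from_euler('xyz',o['ee_rot']).as_matrix();T[:3,3]=o['tool_pos'];T=T@s['tool_from_camera']
hsv=cv2.cvtColor(s['pixels'],cv2.COLOR_RGB2HSV)
def cen(m,x0,x1,y0,y1):
    mm=np.zeros_like(m);mm[y0:y1,x0:x1]=m[y0:y1,x0:x1];y,x=np.nonzero(mm);return x.mean(),y.mean(),len(x)
g=cen(cv2.inRange(hsv,(45,100,40),(85,255,255)),425,465,80,115)
r=cen(cv2.inRange(hsv,(0,120,40),(8,255,255))|cv2.inRange(hsv,(172,120,40),(180,255,255)),465,505,165,200)
b=cen((cv2.cvtColor(s['pixels'],cv2.COLOR_RGB2GRAY)<50).astype('u1'),448,471,184,203)
print(g,r,b)
print(o['tool_pos'],onz(s,*g[:2],.0555,T),onz(s,*r[:2],.0975,T),onz(s,*b[:2],.0555,T),'dial',onz(s,277,185,.072,T))
rel([.487,-.017,.15],[np.pi,0,np.radians(-4)])
E
```

```text
(np.float64(445.6293706293706), np.float64(96.45454545454545), 143) (np.float64(487.07390300230946), np.float64(181.69284064665126), 433) (np.float64(459.4), np.float64(193.5909090909091), 110)
[0.52906018 0.1269701  0.15307655] [ 0.57500525 -0.01594482  0.0555    ] [ 0.51735677 -0.01310989  0.0975    ] [ 0.49905068 -0.01232101  0.0555    ] dial [0.55335565 0.12173923 0.072     ]
t 6.875 pos [0.5287 0.127  0.1525] rpy [ 1.799e+02  1.700e-01 -1.796e+01] F [0.35 0.98 0.14] w 0.0008
shift cm [ 0.48 14.98  0.27] turn [  0.07   0.18 -13.96]
```

Emit:
{"fn": "arm_command", "kwargs": {"plan": [-0.1,5,0,0,0,0,1,-0.1,5,0,0,0,0,1,-0.1,4.8,0,0,0,0,1,0,0,0,0,0,-7,1,0,0,0,0,0,-7,1,0,0,0,0,0,0,1,0,0,0,0,0,0,1]}}

```text
time: 7.75
tool_pos: [0.4807, -0.0125, 0.1534]
ee_rot: [-3.142, 0.002, -0.071]
wrist_force: [-0.7, -0.1, 0.2]
width: 0.0003
```

```bash
python3 - <<'E'
from h import *
rel([.480,-.014,.094],[np.pi,0,np.radians(-4)])
s=wv('w9.png')
E
```

```text
t 7.75 pos [ 0.4807 -0.0125  0.1534] rpy [-1.80e+02  1.10e-01 -4.04e+00] F [-0.67 -0.06  0.21] w 0.0003
shift cm [-0.05  0.15  5.94] turn [-0.    0.11 -0.04]
7.75 [-0.67 -0.06  0.21] [ 0.043  0.025 -0.017] [ 0.4807 -0.0125  0.1534] [-1.80e+02  1.10e-01 -4.04e+00]
```

View pics/w9.png

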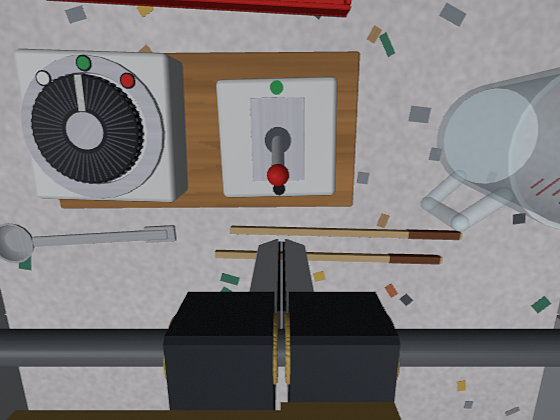

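Emit:
{"fn": "arm_command", "kwargs": {"plan": [0,0.1,3,0,0,0,1,0,0,2.9,0,0,0,1,0,0,0,0,0,0,1,1.5,0,0,0,0,0,1,1,0,0,0,0,0,1,1,0,0,0,0,0,1,0.8,0,0,0,0,0,1,0.3,0,0,0,0,0,1]}}

```text
time: 8.8
tool_pos: [0.528, -0.017, 0.0955]
ee_rot: [3.141, -0.001, -0.069]
wrist_force: [-0.3, -1.0, -0.1]
width: 0.0004
```

```bash
python3 - <<'E'
from h import *
s=wv('w10.png')
E
```

```text
8.8 [-0.29 -0.96 -0.14] [ 0.01   0.012 -0.007] [ 0.528  -0.017   0.0955] [ 1.7999e+02 -5.0000e-02 -3.9600e+00]
```

View pics/w10.png

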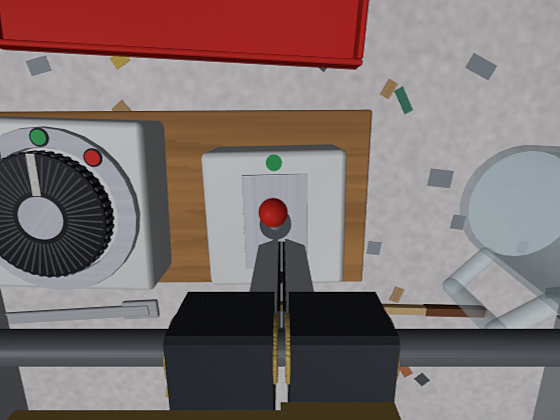

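Emit:
{"fn": "arm_command", "kwargs": {"plan": [-2,0,0,0,0,0,1,-3,0,-1,0,0,0,1,0,0,-5,0,0,0,1,0,0,0,0,0,0,1,0,0,0,0,0,0,1]}}

```text
time: 9.48
tool_pos: [0.4772, -0.0134, 0.1555]
ee_rot: [3.141, -0.001, -0.069]
wrist_force: [0.5, 0.1, 0.2]
width: 0.0006
```

```bash
python3 - <<'E'
from h import *
o=robot.get_obs(); s=snap('wrist','w11.png')
T=np.eye(4);T[:3,:3]=Ro.from_euler('xyz',o['ee_rot']).as_matrix();T[:3,3]=o['tool_pos'];T=T@s['tool_from_camera']
hsv=cv2.cvtColor(s['pixels'],cv2.COLOR_RGB2HSV)
m=cv2.inRange(hsv,(0,120,40),(8,255,255))|cv2.inRange(hsv,(172,120,40),(180,255,255))
n,l,st,c=cv2.connectedComponentsWithStats(m)
for i in range(1,n):
    if st[i][4]>60: print(st[i],c[i],onz(s,*c[i],.0975,T),onz(s,*c[i],.102,T))
E
```

```text
[ 111    0  238   14 1739] [265.85508913   4.22944221] [ 0.61533809 -0.0144172   0.0975    ] [ 0.61409628 -0.01450723  0.102     ]
[120  69  13  14 146] [126.1369863  75.5890411] [0.5818903 0.0750607 0.0975   ] [0.58130584 0.07321216 0.102     ]
[264  95  22  24 418] [274.29186603 106.51435407] [ 0.55720985 -0.01508269  0.0975    ] [ 0.55711044 -0.01515964  0.102     ]
```

View pics/w11.png

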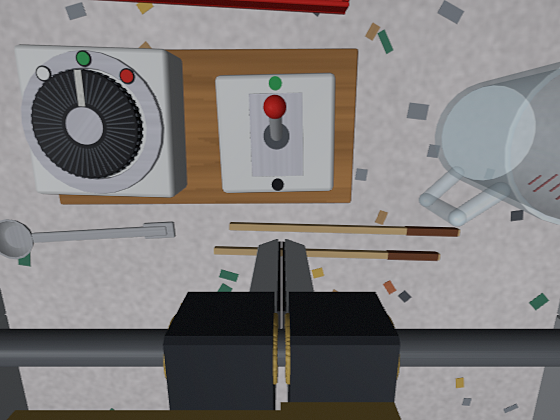

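Emit:
{"fn": "arm_command", "kwargs": {"plan": [-4,0,-4,0,0,0,1,-4,0,-2,0,0,0,1,-4,0,0,0,0,0,1,0,0,0,0,0,0,1,0,0,0,0,0,0,1]}}

```text
time: 10.15
tool_pos: [0.3575, -0.0051, 0.2146]
ee_rot: [-3.142, 0.001, -0.069]
wrist_force: [0.3, -0.6, -0.5]
width: 0.0005
```

```bash
python3 - <<'E'
from h import *
s=snap('scene','s2.png')
cv2.imwrite('pics/s2c.png',cv2.resize(s['pixels'][140:300,180:430][:,:,::-1],None,fx=3,fy=3,interpolation=cv2.INTER_CUBIC))
E
```

```text
(no output)
```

View pics/s2c.png

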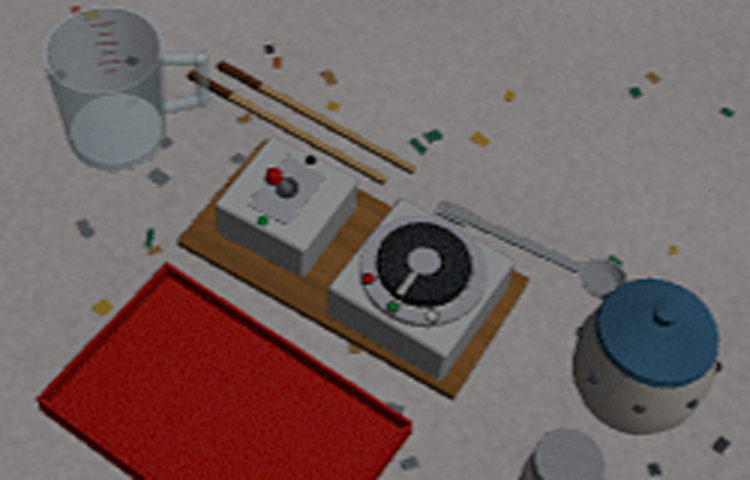

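The scene picture shows the pointer at the green dot, the toggle leaning to green, the other things in place, and the hand clear.

```bash
python3 -c "
from bench import close_job
print(close_job())"
```

```text
the job is handed in; nothing more can be done
None
```

The range hood is on at low speed, and I handed the job in at about 10 s of the 51 s allowed. `close_job` gives no verdict, so these results come from my own checks.

- **Dial:** I pressed the closed fingertips on the face about 5 mm down with about 6 N. I then turned them clockwise about 38° on an arc around the axis and lifted straight off. In the last wrist and scene pictures the pointer is on the green dot, and it stayed there after release.
- **Toggle:** I pushed the ball from behind towards the green dot and backed off. The ball measured at x = 0.557 m, about 20 mm past the hinge, which matches the full "on" lean.
- **Surroundings:** The other kitchen things look unmoved in the last picture, though I only checked that by eye. The hand is clear, with the wrist force close to zero.

**Disagreements:** One wrist-camera measurement of the dial was about 8 mm off from the top view because I used pixels from a picture taken while the arm was still settling. Repeated on a still picture, it agreed within about 3 mm. For the toggle, that still picture put the ball about 7 mm away in y and 5 mm in x. A later wrist picture agreed with the top view within about 2 mm, so I used that position.

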